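# Set a painted cup and tile out to dry

## Robot

A 6-joint arm with a two-finger parallel gripper is mounted at the origin on the work surface. World frame = base frame: x ahead of the robot, y to its left, z up, the work surface at z = 0. Lengths are in m, angles in rad, forces in N, time in s.
With the tool pointing down it reaches from about 0.35 to 0.925 m from the base axis. Payload 6.4 kg.
Tool frame: the origin (TCP) lies on the centre line of the jaws, within the pads' length; the fingertips stand 17 mm ahead of it and the grasp point (between the pads) lies 2 mm behind it (robot.nose_length is the distance from the TCP to the fingertips, in m); z points along the fingers, y is the line along which they close (so a half turn about z gives the same grasp; the last joint's range is limited). The gripper opens to 85 mm and grips with 20 to 120 N. Pads are 22 mm wide; open, the fingers measure 114 mm over their backs; the gripper's body (76 mm by 85 mm) begins 54 mm behind the grasp point. The pads swing forward as they close: fully open they stand 13 mm farther back than shut.
Start: joints at [-1.31, 0.245, 1.558, -0, 1.339, -0.174], TCP at [0.274, -0.59, 0.248] pointing down, gripper open.
Joint ranges: [-3.13, 3.13], [-1.02, 2.26], [0.13, 2.54], [-0.95, 4.09], [0.21, 2.88], [-2.74, 2.74]. Speed limits (rad/s): [2.57, 2.57, 3.14, 3.14, 3.14, 3.14].

## Interface

Orientations are given as a unit quaternion [w, x, y, z].
In Python, from workcell import read_state, read_camera, robot, look_for, silhouettes, tip_of gives the robot as it stands.
- The arm moves only by the tool send_rows, never from a script. Its argument "deltas" is a list of rows, each an object of numbers: "dx", "dy", "dz": the shift along the tool's x, y, z in cm; "wx", "wy", "wz": the turn, a rotation vector about the tool's x, y, z in rad; "gripper": the closure, from -1 (fully open) to 1 (shut). In form: [{"dx": .., "dy": .., "dz": .., "wx": .., "wy": .., "wz": .., "gripper": ..}, ...]. A call has 1 to 20 rows; each row is the pose to reach, as a shift and turn from the pose commanded when the call began, along the tool's axes at that moment; what a row does not reach only later rows make up. A row lasts 1/10 s, in which the tool goes at most 50 mm and 8.59 degrees, less where a joint would pass 70% of its speed; a pose out of reach is approached as far as the arm can. A call with a gripper value outside its range is refused whole. The fingers move at their own pace and stop on an object; "grip_force" is the grip in N (left out, the last holds). Time passes only in rows, so rows that repeat a pose let the fingers close. It gives the time, the measured TCP pose, the force, the opening and the grip force at its end, in the units of the state.
- read_state(): the state, without advancing time (a new reading comes with each control period).
- read_camera(name): name is "side" or "top" or "wrist"; returns a dict with "color" (384x512x3 uint8, red, green, blue), "camera_matrix" (3x3 intrinsics, pixels), "view" (4x4, takes a point from world to camera coordinates). Camera axes: x right, y down, z forward; pixel columns grow to the right and rows downward; lengths in m; the calibration is good to about 2 mm. A picture is of the moment at which its call begins. There is no depth.
- robot.finish_job(): hands the job in; it is judged then, once.
Trained networks look in the newest picture that a camera, given by its name, has taken for a name from the list of things; names that differ only in an ending like _2 or _b are one class to them, and where a whole thing is asked for, a point or a joint stands for the part that bears it (a point fixed in the world has none). Each returns a list of dicts, best first, with "confidence" (0 to 1); they miss things now and then, are a little off and sometimes report something else, mostly with a low value. They report only what shows in the picture. A call takes as long as a camera call. They do not tell look-alikes from the thing itself.
- look_for(query, camera): "xyz" ([x, y, z] in m, in the coordinates of the camera as it stood for that picture, good to about 4 mm: the middle of the surface that is visible of it).
- silhouettes(query, camera): "region" (384x512 bool, what is visible of it).
- tip_of(query, camera): "xyz" ([x, y, z] in m, in the coordinates of the camera as it stood for that picture, good to about 4 mm: a listed point, or the origin of a listed thing).
The state is a dict: "t": time; "joint_pos": joint angles; "dq": joint speeds; "effort": joint torques, N m; "position": TCP position; "tcp_rot": TCP orientation; "ft_force": force on the tool from outside, world axes, zero at the start; "torque": the same for the moment, N m; "gripper_width": finger opening in m; "grip_force": force on a finger pad.
Only numpy, scipy, OpenCV 4.12 (cv2) and the standard library are available. Lean on these libraries where they do the work, as an engineer would, in place of code of your own. Each camera call takes 0.05 s, during which the arm holds its last target. There are 200 camera calls.

## Task

Set the freshly painted ware out to dry: turn the cup from the sloping cradle upside down and lower it, still held, over the thick drying peg (not the slender one) until its rim stands flat on the three ribs of the peg's base. Also take the painted tile off its block and lean it on the small wooden easel, painted face up towards the robot, square to the easel and centred, a short edge down on the base close behind the lip and its back against the post. Leave the brush pot, the saucer and the jar where they stand.

Things in the scene. Friction and masses are not known exactly. Their poses are not given: they have to be found in the camera images.
- cup: White straight-sided porcelain cup with small blue dabs near the rim, no handle; outer diameter 64, height 92, wall 4, floor 5 thick. It lies in the cradle on its side, mouth pointing away from the robot and 25 degrees below level; its axis is about 74 above the bench at mid-length. Origin: centre of the outside of its bottom; z runs along the axis from bottom to mouth
- cup_rim (a point): Centre of the cup's mouth, in the plane of its rim, 92 from its origin
- cradle: Fixed wooden painting cradle, 96 long (x) by 56 wide (y); two dowels of diameter 12, 40 apart, slope 25 degrees down towards +x, with a low stop across their far end that overlaps the cup's rim by about 12. All of it but the cup is lower than 70. Origin: centre of its underside
- thick_peg: Fixed wooden drying stand with the THICK peg: round base of diameter 96, 12 high, with three radial ribs 4 high (tops 16 above the bench) from radius 23 to 47; in its middle an upright peg of diameter 40 with a chamfered top, its top 67 above the bench (radial play in the cup 8). Origin: centre of its underside, on the bench; z up
- thick_peg_top (a point): Centre of the top of the thick peg, 67 above the bench
- slender_peg: The other fixed drying stand: same base, but a slender peg of diameter 14 with its top 120 above the bench, for bottle necks; not for this cup. Origin: centre of its underside
- tile: Flat white ceramic tile with blue brush strokes on its upper face, 95 long (x) by 62 wide (y) by 9 thick, lying on the block. Origin: centre of its underside; z points out of the painted face
- block: Fixed dark wooden block 80 (x) by 40 (y) by 20 high, under the tile. Origin: centre of its underside
- easel: Fixed wooden easel, 110 deep (x), 44 wide (y), base 10 thick. At its near end (-x, facing the robot) a lip rises 12 above the base, inner face at x = -45; a post 16 thick has its near face at x = +8.6 and its top 50 above the bench. A tile with its lower back edge on the base at x = -36 and its back on the post slopes 42 degrees from level. Origin: centre of its underside
- easel_rest (a point): Point of the easel where the centre of the tile's underside lies when the tile leans properly: x = -0.7, z = 41.8 in the easel's frame
- brush_pot: Bystander: rust-brown pot of brushes, diameter 84, 190 high with the brushes. Origin: centre of its underside
- saucer: Bystander: dark paint saucer, diameter 110, 14 high. Origin: centre of its underside
- jar: Bystander: lidded glass jar, diameter 54, 65 high. Origin: centre of its underside
Not all that is in view belongs to the job. What is shaped like the cup but pink, turquoise or yellow is not meant.

How it is judged:
By the outcome, as a careful person would: the job done as asked, in the order asked, and still so for the second after the job is handed in, with the robot touching nothing.
It also fails if it takes over 64 s, if anything falls off the work surface, if the arm or the gripper's body presses on something with over 40 N, if the wrist force passes 120 N, or if a joint passes its speed limit or range.

## Working session

There is one attempt and no reset: what is moved stays moved. The work goes in short steps, Python scripts to look and compute and a tool call to move; the robot and the scene stay as the last step left them, time stands still between calls to the robot, and variables do not carry over. Pictures are saved under pics/ and viewed, at most 10 in all, crops included, and the job is handed in when it is done.

Besides the shell and the picture viewer there is one more tool, called as name(argument=value, ...), one argument or row to a line, values as JSON. send_rows: Moves the arm, as the interface text tells. Its arguments: {"type":"object","properties":{"deltas":{"type":"array"},"grip_force":{"type":"number"}},"required":["deltas"]}

```bash
mkdir -p pics; ls; cat > h.py <<'E'
import numpy as np, cv2, sys
from workcell import read_state, read_camera, robot, look_for, silhouettes, tip_of
from scipy.spatial.transform import Rotation as R
def w(cam,p): V=cam['view']; return V[:3,:3].T@(np.array(p)-V[:3,3])
def proj(cam,p):
    c=cam['view'][:3,:3]@np.array(p)+cam['view'][:3,3]; u=cam['camera_matrix']@c; return u[:2]/u[2]
def ray(cam,px,z):
    # world point on plane z
    V=cam['view']; d=V[:3,:3].T@np.linalg.solve(cam['camera_matrix'],[px[0],px[1],1]); o=-V[:3,:3].T@V[:3,3]
    return o+d*(z-o[2])/d[2]
def save(img,n): cv2.imwrite('pics/'+n,cv2.cvtColor(np.ascontiguousarray(img),cv2.COLOR_RGB2BGR))
def tcp():
    s=read_state(); q=s['tcp_rot']; return np.array(s['position']),R.from_quat([q[1],q[2],q[3],q[0]])
def delta(p,Rt):
    P,Q=tcp(); d=Q.inv().apply(np.array(p)-P)*100; return np.round(d,2),np.round((Q.inv()*Rt).as_rotvec(),4)
E
python3 - <<'E'
from h import *
np.set_printoptions(precision=3,suppress=True)
for n in ['top','side']:
    c=read_camera(n); save(c['color'],n+'0.png')
    print(n,-c['view'][:3,:3].T@c['view'][:3,3])
    for q in ['cup','cup_rim','cradle','thick_peg','thick_peg_top','slender_peg','tile','block','easel','easel_rest','brush_pot','saucer','jar']:
        print(q,[(w(c,d['xyz']).round(3).tolist(),round(d['confidence'],2),proj(c,w(c,d['xyz'])).round().tolist()) for d in tip_of(q,n)][:4])
print(read_state())
E
```

```text
pics
top [ 0.438 -0.06   1.101]
cup [([0.475, -0.107, 0.091], 0.93, [267.0, 214.0]), ([0.34, -0.011, 0.033], 0.91, [233.0, 265.0]), ([0.444, -0.263, 0.034], 0.76, [323.0, 226.0]), ([0.317, -0.274, 0.033], 0.63, [328.0, 272.0])]
cup_rim [([0.294, 0.121, 0.033], 0.94, [184.0, 283.0]), ([0.53, -0.279, 0.031], 0.79, [327.0, 195.0]), ([0.557, -0.116, 0.053], 0.78, [269.0, 185.0]), ([0.384, -0.091, 0.029], 0.68, [261.0, 248.0])]
cradle [([0.5, -0.107, 0.001], 0.51, [266.0, 207.0])]
thick_peg [([0.651, 0.0, -0.002], 0.8, [228.0, 156.0])]
thick_peg_top [([0.656, -0.002, 0.071], 0.55, [227.0, 149.0])]
slender_peg [([0.649, 0.242, -0.006], 0.96, [145.0, 158.0])]
tile [([0.502, 0.131, 0.016], 0.66, [182.0, 208.0])]
block []
easel [([0.66, -0.242, -0.002], 0.95, [311.0, 152.0]), ([0.764, -0.148, 0.002], 0.48, [278.0, 117.0])]
easel_rest [([0.655, -0.238, 0.042], 0.95, [312.0, 150.0])]
brush_pot [([0.306, -0.367, -0.001], 0.59, [358.0, 273.0])]
saucer [([0.77, 0.139, 0.003], 0.92, [180.0, 116.0])]
jar [([0.766, -0.146, 0.003], 0.8, [277.0, 116.0])]
side [0.493 1.109 0.806]
cup [([0.443, -0.267, 0
[... 940 characters left out ...]
0.042], 0.87, [238.0, 186.0])]
brush_pot [([0.313, -0.366, -0.002], 0.59, [335.0, 184.0])]
saucer [([0.771, 0.146, 0.002], 0.82, [181.0, 264.0])]
jar [([0.765, -0.142, 0.0], 0.93, [203.0, 209.0]), ([0.498, -0.105, 0.002], 0.62, [283.0, 219.0])]
{'t': 1.4, 'joint_pos': array([-1.31 ,  0.245,  1.558, -0.   ,  1.339, -0.174]), 'dq': array([-0.001,  0.001,  0.   ,  0.001,  0.002, -0.001]), 'effort': array([  0.001, -42.951, -32.642,  -0.   ,   0.001,  -0.   ]), 'position': array([ 0.274, -0.59 ,  0.248]), 'tcp_rot': array([-0.   ,  0.976,  0.216, -0.   ]), 'ft_force': array([ 0.054, -0.843,  0.51 ]), 'torque': array([0.054, 0.029, 0.014]), 'grip_force': 0.0, 'gripper_width': 0.08549987331759006}
```

View pictures.

View pics/top0.png

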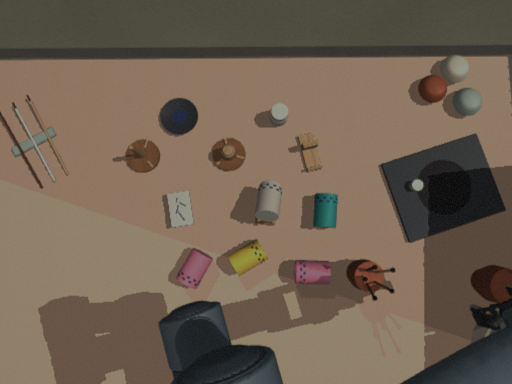

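View pics/side0.png

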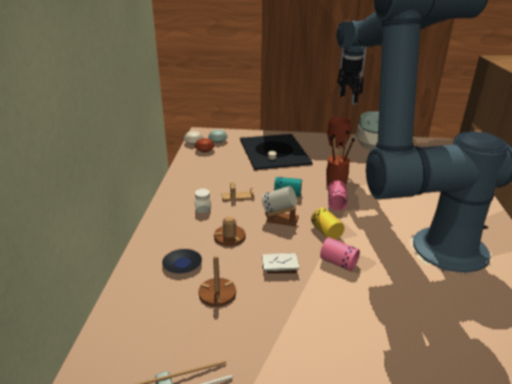

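```bash
cat > fit.py <<'E'
from h import *
from scipy.optimize import minimize
def box(x0,x1,y0,y1,z0,z1): return np.array([[a,b,c] for a in(x0,x1) for b in(y0,y1) for c in(z0,z1)])
def cyl(r,z0,z1):
    t=np.linspace(0,2*np.pi,40); return np.array([[r*np.cos(a),r*np.sin(a),z] for a in t for z in(z0,z1)])
G=lambda p:p   # parts are in the upright frame of the thing (yaw only)
tilt=R.from_euler('y',90+25,degrees=True)
M={'cup':[tilt.apply(cyl(.032,-.046,.046))+[0,0,.074]],
   'thick_peg':[cyl(.048,0,.012),cyl(.02,.012,.067)],
   'tile':[box(-.0475,.0475,-.031,.031,.02,.029)],
   'easel':[box(-.055,.055,-.022,.022,0,.01),box(-.055,-.045,-.022,.022,0,.022),box(.0086,.0246,-.022,.022,0,.05)],
   'cradle':[box(-.048,.048,-.028,.028,0,.012)]}
def mask(cam,parts,x,y,yaw,ss=4):
    m=np.zeros((384*ss,512*ss),np.uint8); Rz=R.from_euler('z',yaw)
    for P in parts:
        W=Rz.apply(P)+[x,y,0]; u=np.array([proj(cam,p) for p in W])
        cv2.fillConvexPoly(m,cv2.convexHull(np.round((u+.5)*ss).astype(np.int32)),1)
    return cv2.resize(m.astype(np.float32),(512,384),interpolation=cv2.INTER_AREA)
def fit(cam,reg,parts,g,useyaw=True):
    reg=reg.astype(np.float32)
    def f(v):
        m=mask(cam,parts,g[0]+v[0]*.01,g[1]+v[1]*.01,g[2]+v[2]*.2 if useyaw else 0)
        return -np.minimum(m,reg).sum()/np.maximum(m,reg).sum()
    r=min((minimize(f,[0,0,s],method='Nelder-Mead',options=dict(initial_simplex=np.array([[0,0,s],[.6,0,s],[0,.6,s],[0,0,s+.8]]),xatol=.005,fatol=1e-4)) for s in(-.5,.5)),key=lambda r:r.fun)
    return np.array([g[0]+r.x[0]*.01,g[1]+r.x[1]*.01,g[2]+r.x[2]*.2]),-r.fun
E
python3 - <<'E'
from fit import *
np.set_printoptions(precision=4,suppress=True)
print([a for a in dir(robot) if a[0]!='_'])
g={'cup':(.515,-.108,-.15),'thick_peg':(.656,0,0),'tile':(.5,.135,.0),'easel':(.659,-.236,.4)}
for n in['top','side']:
    c=read_camera(n)
    for k in g:
        s=silhouettes(k,n); best=None
        o=proj(c,[*g[k][:2],.03])
        for d in s:
            ys,xs=np.nonzero(d['region'])
            if len(xs) and np.hypot(xs.mean()-o[0],ys.mean()-o[1])<15: best=d;break
        if best is None: print(n,k,'none');continue
        print(n,k,*fit(c,best['region'],M[k],g[k],k!='thick_peg'),best['region'].sum(),round(best['confidence'],2))
c=read_camera('top')['color']
save(cv2.resize(c[95:305,130:380],None,fx=2.8,fy=2.8,interpolation=cv2.INTER_CUBIC),'crop.png')
E
```

```text
['Unreachable', 'finish_job', 'nose_length']
top cup [ 0.5119 -0.1099 -0.1723] 0.9454063177108765 894 0.56
top thick_peg [ 0.6554  0.0001 -0.01  ] 0.9477280974388123 842 0.67
top tile [0.4993 0.1358 0.1415] 0.9167991280555725 722 0.96
top easel [ 0.6572 -0.2366  0.2102] 0.9333070516586304 599 0.65
side cup [ 0.5145 -0.1067  0.0599] 0.9107427000999451 614 0.84
side thick_peg [ 0.6563  0.0032 -0.0679] 0.8843157887458801 625 0.82
side tile [0.5002 0.1385 0.1317] 0.9375256896018982 572 0.83
side easel [ 0.6606 -0.2342  0.2053] 0.8352156281471252 310 0.76
```

View pics/crop.png

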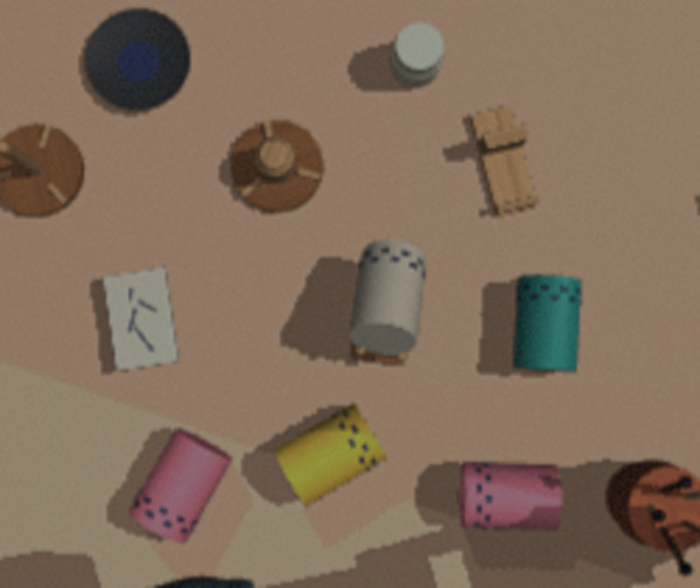

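```bash
cat >> h.py <<'E'
def tool(phi,psi):  # pitch below level, azimuth
    z=np.array([np.cos(phi)*np.cos(psi),np.cos(phi)*np.sin(psi),-np.sin(phi)]); y=np.array([np.sin(psi),-np.cos(psi),0])
    return R.from_matrix(np.c_[np.cross(y,z),y,z])
E
python3 - <<'E'
from h import *
c=np.array([.513,-.1085,.074]);psi=-.15;a=np.radians(25)
ax=np.array([np.cos(a)*np.cos(psi),np.cos(a)*np.sin(psi),-np.sin(a)])
g=c-.019*ax;T=tool(np.radians(50),psi);z=T.as_matrix()[:,2]
print(g,g-.11*z,read_state()['t'])
print(delta([.35,-.45,.36],T)); print(delta(g-.11*z,T))
E
```

```text
[ 0.49597351 -0.1059267   0.08202975] [ 0.42606083 -0.09536043  0.16629464] 1.95
(array([ 12.79,  -9.45, -11.17]), array([-0.204 ,  0.6778,  0.5606]))
(array([ 34.62, -38.41,   8.2 ]), array([-0.204 ,  0.6778,  0.5606]))
```

send_rows(
  deltas=[
    {"dx":0,"dy":0,"dz":-11.2,"gripper":-1},
    {"dx":0,"dy":0,"dz":-11.2,"gripper":-1},
    {"dx":12.8,"dy":-9.5,"dz":-11.2,"wx":-0.2,"wy":0.68,"wz":0.56,"gripper":-1},
    {"dx":12.8,"dy":-9.5,"dz":-11.2,"wx":-0.2,"wy":0.68,"wz":0.56,"gripper":-1},
    {"dx":12.8,"dy":-9.5,"dz":-11.2,"wx":-0.2,"wy":0.68,"wz":0.56,"gripper":-1},
    {"dx":12.8,"dy":-9.5,"dz":-11.2,"wx":-0.2,"wy":0.68,"wz":0.56,"gripper":-1},
    {"dx":12.8,"dy":-9.5,"dz":-11.2,"wx":-0.2,"wy":0.68,"wz":0.56,"gripper":-1},
    {"dx":12.8,"dy":-9.5,"dz":-11.2,"wx":-0.2,"wy":0.68,"wz":0.56,"gripper":-1},
    {"dx":34.6,"dy":-38.4,"dz":8.2,"wx":-0.204,"wy":0.678,"wz":0.561,"gripper":-1},
    {"dx":34.6,"dy":-38.4,"dz":8.2,"wx":-0.204,"wy":0.678,"wz":0.561,"gripper":-1},
    {"dx":34.6,"dy":-38.4,"dz":8.2,"wx":-0.204,"wy":0.678,"wz":0.561,"gripper":-1},
    {"dx":34.6,"dy":-38.4,"dz":8.2,"wx":-0.204,"wy":0.678,"wz":0.561,"gripper":-1},
    {"dx":34.6,"dy":-38.4,"dz":8.2,"wx":-0.204,"wy":0.678,"wz":0.561,"gripper":-1},
    {"dx":34.6,"dy":-38.4,"dz":8.2,"wx":-0.204,"wy":0.678,"wz":0.561,"gripper":-1},
    {"dx":34.6,"dy":-38.4,"dz":8.2,"wx":-0.204,"wy":0.678,"wz":0.561,"gripper":-1},
    {"dx":34.6,"dy":-38.4,"dz":8.2,"wx":-0.204,"wy":0.678,"wz":0.561,"gripper":-1},
    {"dx":34.6,"dy":-38.4,"dz":8.2,"wx":-0.204,"wy":0.678,"wz":0.561,"gripper":-1},
    {"dx":34.6,"dy":-38.4,"dz":8.2,"wx":-0.204,"wy":0.678,"wz":0.561,"gripper":-1},
    {"dx":34.6,"dy":-38.4,"dz":8.2,"wx":-0.204,"wy":0.678,"wz":0.561,"gripper":-1},
    {"dx":34.6,"dy":-38.4,"dz":8.2,"wx":-0.204,"wy":0.678,"wz":0.561,"gripper":-1},
  ],
  grip_force=40,
)

```text
invalid input
```

send_rows(
  deltas=[
    {"dx":0,"dy":0,"dz":-11.2,"wx":0,"wy":0,"wz":0,"gripper":-1},
    {"dx":0,"dy":0,"dz":-11.2,"wx":0,"wy":0,"wz":0,"gripper":-1},
    {"dx":12.8,"dy":-9.5,"dz":-11.2,"wx":-0.2,"wy":0.68,"wz":0.56,"gripper":-1},
    {"dx":12.8,"dy":-9.5,"dz":-11.2,"wx":-0.2,"wy":0.68,"wz":0.56,"gripper":-1},
    {"dx":12.8,"dy":-9.5,"dz":-11.2,"wx":-0.2,"wy":0.68,"wz":0.56,"gripper":-1},
    {"dx":12.8,"dy":-9.5,"dz":-11.2,"wx":-0.2,"wy":0.68,"wz":0.56,"gripper":-1},
    {"dx":12.8,"dy":-9.5,"dz":-11.2,"wx":-0.2,"wy":0.68,"wz":0.56,"gripper":-1},
    {"dx":12.8,"dy":-9.5,"dz":-11.2,"wx":-0.2,"wy":0.68,"wz":0.56,"gripper":-1},
  ],
)

```text
t: 2.75
position: [0.3501, -0.4492, 0.3612]
tcp_rot: [0.024, 0.936, -0.071, 0.343]
ft_force: [-0.5, 0.1, 0.5]
gripper_width: 0.085
grip_force: 0.0
```

```bash
python3 - <<'E'
from h import *
T=tool(np.radians(50),-.15)
print(delta([.426,-.0954,.1663],T)); print(delta([.40,-.09,.20],T)); print(read_state()['joint_pos'])
E
```

```text
(array([-10.93, -36.06,  16.41]), array([-0.0027, -0.0034, -0.0013]))
(array([-10.78, -36.21,  12.13]), array([-0.0027, -0.0034, -0.0013]))
[-1.37677424 -0.23619264  1.93677649  0.69512174  1.25327111  0.18325144]
```

send_rows(
  deltas=[
    {"dx":-10.9,"dy":-36.1,"dz":16.4,"wx":0,"wy":0,"wz":0,"gripper":-1},
    {"dx":-10.9,"dy":-36.1,"dz":16.4,"wx":0,"wy":0,"wz":0,"gripper":-1},
    {"dx":-10.9,"dy":-36.1,"dz":16.4,"wx":0,"wy":0,"wz":0,"gripper":-1},
    {"dx":-10.9,"dy":-36.1,"dz":16.4,"wx":0,"wy":0,"wz":0,"gripper":-1},
    {"dx":-10.9,"dy":-36.1,"dz":16.4,"wx":0,"wy":0,"wz":0,"gripper":-1},
    {"dx":-10.9,"dy":-36.1,"dz":16.4,"wx":0,"wy":0,"wz":0,"gripper":-1},
    {"dx":-10.9,"dy":-36.1,"dz":16.4,"wx":0,"wy":0,"wz":0,"gripper":-1},
    {"dx":-10.9,"dy":-36.1,"dz":16.4,"wx":0,"wy":0,"wz":0,"gripper":-1},
    {"dx":-10.9,"dy":-36.1,"dz":16.4,"wx":0,"wy":0,"wz":0,"gripper":-1},
    {"dx":-10.9,"dy":-36.1,"dz":16.4,"wx":0,"wy":0,"wz":0,"gripper":-1},
    {"dx":-10.9,"dy":-36.1,"dz":16.4,"wx":0,"wy":0,"wz":0,"gripper":-1},
    {"dx":-10.9,"dy":-36.1,"dz":16.4,"wx":0,"wy":0,"wz":0,"gripper":-1},
    {"dx":-10.9,"dy":-36.1,"dz":16.4,"wx":0,"wy":0,"wz":0,"gripper":-1},
  ],
)

```text
t: 4.05
position: [0.4331, -0.0987, 0.1687]
tcp_rot: [0.024, 0.938, -0.07, 0.338]
ft_force: [0.6, 0.4, 0.8]
gripper_width: 0.0855
grip_force: 0.0
```

```bash
python3 - <<'E'
from fit import *
np.set_printoptions(precision=4,suppress=True)
s=read_state();print(s['t'],s['position'],s['joint_pos'])
c=read_camera('wrist');save(c['color'],'w1.png')
for q in['cup','cup_rim','cradle','thick_peg_top','thick_peg']:
    print(q,[(w(c,d['xyz']).round(4),round(d['confidence'],2)) for d in tip_of(q,'wrist')][:3])
P=M['cup']
for d in silhouettes('cup','wrist')[:2]:
    ys,xs=np.nonzero(d['region']);print(xs.min(),xs.max(),ys.min(),ys.max(),d['confidence'])
    print(fit(c,d['region'],P,(.513,-.1085,-.15)))
E
```

```text
4.05 [ 0.4331 -0.0987  0.1687] [-0.6586 -0.5885  2.5369  0.5501  0.6436  0.7092]
cup [(array([ 0.4669, -0.1016,  0.0895]), 0.86), (array([0.3751, 0.0705, 0.0321]), 0.76), (array([ 0.4363, -0.267 ,  0.0317]), 0.61)]
cup_rim [(array([ 0.5313, -0.2739,  0.0323]), 0.82), (array([ 0.3857, -0.0919,  0.0359]), 0.61)]
cradle [(array([0.7717, 0.1405, 0.0016]), 0.29)]
thick_peg_top [(array([ 0.6549, -0.0033,  0.0651]), 0.63)]
thick_peg [(array([ 0.6579, -0.0014, -0.0027]), 0.68)]
361 446 152 249 0.89
(array([ 0.513 , -0.1085, -0.25  ]), np.float64(0.0))
80 107 366 383 0.8
(array([ 0.513 , -0.1085, -0.25  ]), np.float64(0.0))
```

View pics/w1.png

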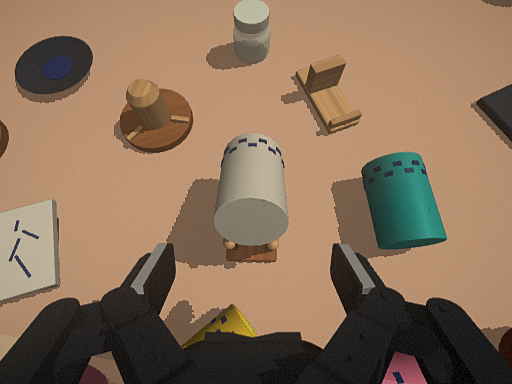

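```bash
cat >> fit.py <<'E'
def fitall(n,g,c=None):
    c=c or read_camera(n)
    for k in g:
        o=proj(c,[*g[k][:2],.074 if k=='cup' else .03]); ok=0
        for d in silhouettes(k,n):
            ys,xs=np.nonzero(d['region'])
            if len(xs) and np.hypot(xs.mean()-o[0],ys.mean()-o[1])<35:
                print(n,k,*fit(c,d['region'],M[k],g[k],k!='thick_peg'),d['region'].sum(),round(d['confidence'],2)); ok=1; break
        if not ok: print(n,k,'none')
    return c
E
python3 - <<'E'
from fit import *
np.set_printoptions(precision=4,suppress=True)
g={'cup':(.513,-.1085,-.15),'thick_peg':(.656,0.001,0),'easel':(.659,-.236,.2)}
fitall('wrist',g);fitall('wrist',{'easel':g['easel']})
E
```

```text
wrist cup [ 0.5145 -0.1096 -0.1743] 0.9658936262130737 6893 0.74
wrist thick_peg [ 0.6561 -0.001  -0.0235] 0.9151617288589478 3997 0.62
wrist easel [ 0.6605 -0.2355  0.2297] 0.9026297330856323 2622 0.59
wrist easel [ 0.6602 -0.2355  0.2063] 0.9067988395690918 2630 0.97
```

```bash
python3 - <<'E'
from h import *
c=np.array([.5135,-.1095,.074]);psi=-.173;a=np.radians(25)
ax=np.array([np.cos(a)*np.cos(psi),np.cos(a)*np.sin(psi),-np.sin(a)])
g=c-.016*ax;T=tool(np.radians(50),psi);z=T.as_matrix()[:,2]
print(g,delta(g-.06*z,T),delta(g,T),tcp()[0])
E
```

```text
[ 0.49921553 -0.10700383  0.08076189] (array([-0.48, -0.09,  4.99]), array([-0.0206,  0.0076,  0.0187])) (array([-0.43,  0.04, 10.99]), array([-0.0206,  0.0076,  0.0187])) [ 0.43326104 -0.097301    0.16824104]
```

send_rows(
  deltas=[
    {"dx":-0.2,"dy":-0.1,"dz":2.5,"wx":-0.02,"wy":0.008,"wz":0.019,"gripper":-1},
    {"dx":-0.5,"dy":-0.1,"dz":5,"wx":-0.02,"wy":0.008,"wz":0.019,"gripper":-1},
    {"dx":-0.5,"dy":-0.1,"dz":5,"wx":-0.02,"wy":0.008,"wz":0.019,"gripper":-1},
    {"dx":-0.5,"dy":-0.1,"dz":5,"wx":-0.02,"wy":0.008,"wz":0.019,"gripper":-1},
    {"dx":-0.5,"dy":-0.1,"dz":5,"wx":-0.02,"wy":0.008,"wz":0.019,"gripper":-1},
  ],
)

```text
t: 5.2
position: [0.4614, -0.1006, 0.1279]
tcp_rot: [0.03, 0.936, -0.081, 0.342]
ft_force: [0.9, 0.8, 0.0]
gripper_width: 0.0856
grip_force: 0.0
```

```bash
python3 - <<'E'
from h import *
c=np.array([.5135,-.1095,.074]);psi=-.173;a=np.radians(25)
ax=np.array([np.cos(a)*np.cos(psi),np.cos(a)*np.sin(psi),-np.sin(a)])
g=c-.016*ax;T=tool(np.radians(50),psi)
print(delta(g,T),tcp()[0],read_state()['joint_pos'])
E
```

```text
(array([-0.11, -0.02,  6.08]), array([ 0.0003, -0.0026,  0.0003])) [ 0.46141808 -0.10058269  0.12790238] [-0.59449804 -0.36256793  2.49017625  0.66239155  0.44284845  0.6264885 ]
```

send_rows(
  deltas=[
    {"dx":-0.1,"dy":0,"dz":2,"wx":0,"wy":0,"wz":0,"gripper":-1},
    {"dx":-0.1,"dy":0,"dz":4,"wx":0,"wy":0,"wz":0,"gripper":-1},
    {"dx":-0.1,"dy":0,"dz":5,"wx":0,"wy":0,"wz":0,"gripper":-1},
    {"dx":-0.1,"dy":0,"dz":6.1,"wx":0,"wy":0,"wz":0,"gripper":-1},
    {"dx":-0.1,"dy":0,"dz":6.1,"wx":0,"wy":0,"wz":0,"gripper":-1},
    {"dx":-0.1,"dy":0,"dz":6.1,"wx":0,"wy":0,"wz":0,"gripper":-1},
  ],
)

```text
t: 5.8
position: [0.4994, -0.1072, 0.0806]
tcp_rot: [0.03, 0.936, -0.081, 0.342]
ft_force: [-0.5, -0.2, 0.3]
gripper_width: 0.0853
grip_force: 0.0
```

```bash
python3 - <<'E'
from h import *
print(tcp()[0],read_state()['joint_pos'])
c=read_camera('wrist');save(c['color'],'w2.png')
E
```

```text
[ 0.49936581 -0.10718756  0.08061589] [-0.54782251 -0.09273463  2.39600704  0.95502898  0.29330399  0.34421393]
```

View pics/w2.png

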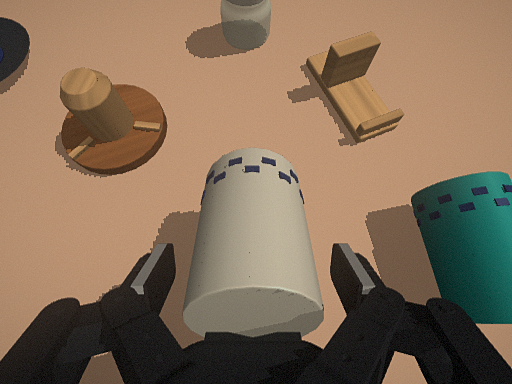

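send_rows(
  deltas=[
    {"dx":0,"dy":0,"dz":0,"wx":0,"wy":0,"wz":0,"gripper":1},
    {"dx":0,"dy":0,"dz":0,"wx":0,"wy":0,"wz":0,"gripper":1},
    {"dx":0,"dy":0,"dz":0,"wx":0,"wy":0,"wz":0,"gripper":1},
    {"dx":0,"dy":0,"dz":0,"wx":0,"wy":0,"wz":0,"gripper":1},
    {"dx":0,"dy":0,"dz":0,"wx":0,"wy":0,"wz":0,"gripper":1},
    {"dx":0,"dy":0,"dz":0,"wx":0,"wy":0,"wz":0,"gripper":1},
  ],
  grip_force=50,
)

```text
t: 6.45
position: [0.4992, -0.1071, 0.0803]
tcp_rot: [0.03, 0.936, -0.081, 0.342]
ft_force: [-12.6, 1.9, 12.8]
gripper_width: 0.0641
grip_force: 49.9
```

send_rows(
  deltas=[
    {"dx":0.3,"dy":0,"dz":-0.6,"wx":0,"wy":0,"wz":0,"gripper":1},
    {"dx":0.9,"dy":0,"dz":-1.2,"wx":0,"wy":0,"wz":0,"gripper":1},
    {"dx":1.7,"dy":0,"dz":-2.1,"wx":0,"wy":0,"wz":0,"gripper":1},
    {"dx":2.7,"dy":0,"dz":-3.3,"wx":0,"wy":0,"wz":0,"gripper":1},
    {"dx":4.0,"dy":0,"dz":-4.8,"wx":0,"wy":0,"wz":0,"gripper":1},
    {"dx":5.8,"dy":0,"dz":-6.9,"wx":0,"wy":0,"wz":0,"gripper":1},
    {"dx":5.8,"dy":0,"dz":-6.9,"wx":0,"wy":0,"wz":0,"gripper":1},
    {"dx":5.8,"dy":0,"dz":-6.9,"wx":0,"wy":0,"wz":0,"gripper":1},
  ],
)

```text
t: 7.25
position: [0.4988, -0.1067, 0.169]
tcp_rot: [0.029, 0.936, -0.081, 0.341]
ft_force: [0.0, -0.6, -2.6]
gripper_width: 0.0639
grip_force: 55.3
```

```bash
python3 - <<'E'
from h import *
s=read_state();print(s['position'],s['joint_pos'],s['ft_force'],s['gripper_width'])
# orientation: cup down; phi -> 50+65=115, azimuth 0
T=tool(np.radians(115),-.06)
print(delta([.62,-.02,.22],T))
for n in['side','top','wrist']:
    c=read_camera(n)
    if n=='wrist': save(c['color'],'w3.png')
    for q in['cup','cup_rim']: print(n,q,[w(c,d['xyz']).round(4) for d in tip_of(q,n)])
E
```

```text
[ 0.49875334 -0.10671563  0.16901011] [-0.54763226 -0.32803029  2.37653753  0.52777508  0.48768183  0.80263691] [ 0.01327001 -0.6236586  -2.64522226] 0.063880597711448
(array([ 11.28, -10.63,   2.83]), array([ 0.0151, -1.1338, -0.1178]))
side cup [array([ 0.3434, -0.007 ,  0.0354]), array([ 0.3143, -0.271 ,  0.0285]), array([ 0.4424, -0.263 ,  0.0325]), array([0.3772, 0.0719, 0.0305]), array([ 0.4711, -0.0952,  0.184 ])]
side cup_rim [array([0.2986, 0.1146, 0.0327]), array([ 0.3839, -0.0915,  0.0305]), array([ 0.5546, -0.1179,  0.145 ]), array([ 0.5315, -0.276 ,  0.0331]), array([0.7718, 0.1444, 0.0055]), array([ 0.3136, -0.3665, -0.0023])]
top cup [array([ 0.4447, -0.2626,  0.0314]), array([ 0.3168, -0.2714,  0.031 ]), array([0.3749, 0.0692, 0.0338]), array([ 0.4718, -0.1028,  0.1753]), array([ 0.3382, -0.0117,  0.0302])]
top cup_rim [array([ 0.5566, -0.1167,  0.1436]), array([ 0.5316, -0.2807,  0.0291]), array([0.2936, 0.1222, 0.0326]), array([ 0.3189, -0.1771,  0.0304])]
wrist cup [array([ 0.4362, -0.2658,  0.0291]), array([ 0.4655, -0.1035,  0.1805])]
wrist cup_rim [array([ 0.5314, -0.2742,  0.0327])]
```

send_rows(
  deltas=[
    {"dx":1.5,"dy":-1,"dz":-2,"wx":0,"wy":-0.1,"wz":-0.01,"gripper":1},
    {"dx":4,"dy":-4,"dz":-2,"wx":0,"wy":-0.25,"wz":-0.03,"gripper":1},
    {"dx":7,"dy":-7,"dz":0,"wx":0.01,"wy":-0.45,"wz":-0.05,"gripper":1},
    {"dx":11.3,"dy":-10.6,"dz":2.8,"wx":0.015,"wy":-1.134,"wz":-0.118,"gripper":1},
    {"dx":11.3,"dy":-10.6,"dz":2.8,"wx":0.015,"wy":-1.134,"wz":-0.118,"gripper":1},
    {"dx":11.3,"dy":-10.6,"dz":2.8,"wx":0.015,"wy":-1.134,"wz":-0.118,"gripper":1},
    {"dx":11.3,"dy":-10.6,"dz":2.8,"wx":0.015,"wy":-1.134,"wz":-0.118,"gripper":1},
    {"dx":11.3,"dy":-10.6,"dz":2.8,"wx":0.015,"wy":-1.134,"wz":-0.118,"gripper":1},
    {"dx":11.3,"dy":-10.6,"dz":2.8,"wx":0.015,"wy":-1.134,"wz":-0.118,"gripper":1},
    {"dx":11.3,"dy":-10.6,"dz":2.8,"wx":0.015,"wy":-1.134,"wz":-0.118,"gripper":1},
    {"dx":11.3,"dy":-10.6,"dz":2.8,"wx":0.015,"wy":-1.134,"wz":-0.118,"gripper":1},
    {"dx":11.3,"dy":-10.6,"dz":2.8,"wx":0.015,"wy":-1.134,"wz":-0.118,"gripper":1},
  ],
)

```text
t: 8.9
position: [0.62, -0.0204, 0.2219]
tcp_rot: [-0.006, 0.976, -0.029, -0.215]
ft_force: [-1.2, 0.2, -1.6]
gripper_width: 0.0636
grip_force: 56.0
```

```bash
cat > fitcup.py <<'E'
from fit import *
# free cup pose fit (held): params x,y,z of origin, tilt about x,y from mouth-down
def axis(v): return R.from_rotvec([v[3],v[4],0])*R.from_euler('x',np.pi)
def hull(c,v,ss=4):
    W=axis(v).apply(cyl(.032,0,.092))+v[:3]; u=np.array([proj(c,p) for p in W])
    m=np.zeros((384*ss,512*ss),np.uint8); cv2.fillConvexPoly(m,cv2.convexHull(np.round((u+.5)*ss).astype(np.int32)),1)
    return cv2.resize(m.astype(np.float32),(512,384),interpolation=cv2.INTER_AREA)
def cupfit(g,names=('side','top')):
    obs=[]
    for n in names:
        c=read_camera(n);o=proj(c,np.array(g[:3])-[0,0,.046]);b=None
        for d in silhouettes('cup',n):
            ys,xs=np.nonzero(d['region'])
            if len(xs) and np.hypot(xs.mean()-o[0],ys.mean()-o[1])<20: b=d['region'].astype(np.float32);break
        if b is not None: obs.append((c,b));print(n,b.sum(),o.round())
        else: print(n,'none')
    S=np.array([.01,.01,.01,.1,.1])
    def f(p):
        v=np.array(g)+p*S; t=0
        for c,b in obs:
            m=hull(c,v); vis=b
            t-=np.minimum(m,b).sum()/np.maximum(m,b).sum()
        return t
    X0=np.vstack([np.zeros(5),np.eye(5)*.6])-.1
    r=minimize(f,X0[0],method='Nelder-Mead',options=dict(initial_simplex=X0,xatol=.005,fatol=1e-4,maxfev=500))
    v=np.array(g)+r.x*S; print('fit',v.round(4),r.fun,'rim',(v[:3]+axis(v).apply([0,0,.092])).round(4)); return v
E
python3 - <<'E'
from fitcup import *
s=read_state();print(s['position'],s['joint_pos'],s['ft_force'],s['gripper_width'])
p=s['position']
T=tool(np.radians(115),-.06); print(delta(p,T))
cupfit([p[0],p[1],p[2]+.03,0,0])
c=read_camera('side'); save(cv2.resize(c['color'][60:280,150:350],None,fx=2.7,fy=2.7),'s3.png')
E
```

```text
[ 0.6199588  -0.0204042   0.22190131] [-0.19368077  0.44439925  1.3961333  -0.05682006  1.73103817  1.44063161] [-1.20809856  0.1756149  -1.59708673] 0.06362929958611449
(array([0., 0., 0.]), array([ 0.0001, -0.0027, -0.0003]))
side 651.0 [242. 173.]
top 136.0 [232. 152.]
fit [ 0.6207 -0.026   0.2469 -0.0228 -0.0211] -0.9299942851066589 rim [ 0.6226 -0.0281  0.1549]
```

View pics/s3.png

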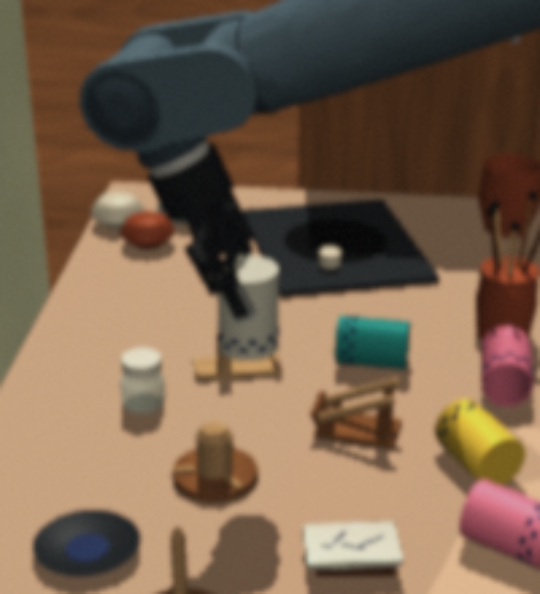

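```bash
python3 - <<'E'
from h import *
T=tool(np.radians(115),0)
for z in(.2,.15,.10,.078): print(z,delta([.655,.0005,z],T))
E
```

```text
0.2 (array([ 3.93, -2.31,  0.51]), array([-0.0253, -0.0009, -0.0547]))
0.15 (array([ 6.04, -2.31,  5.04]), array([-0.0253, -0.0009, -0.0547]))
0.1 (array([ 8.15, -2.31,  9.58]), array([-0.0253, -0.0009, -0.0547]))
0.078 (array([ 9.08, -2.31, 11.57]), array([-0.0253, -0.0009, -0.0547]))
```

send_rows(
  deltas=[
    {"dx":2,"dy":-1.2,"dz":0.3,"wx":-0.025,"wy":0,"wz":-0.055,"gripper":1},
    {"dx":3.9,"dy":-2.3,"dz":0.5,"wx":-0.025,"wy":0,"wz":-0.055,"gripper":1},
    {"dx":4.8,"dy":-2.3,"dz":2.3,"wx":-0.025,"wy":0,"wz":-0.055,"gripper":1},
    {"dx":5.6,"dy":-2.3,"dz":4.1,"wx":-0.025,"wy":0,"wz":-0.055,"gripper":1},
    {"dx":5.6,"dy":-2.3,"dz":4.1,"wx":-0.025,"wy":0,"wz":-0.055,"gripper":1},
    {"dx":5.6,"dy":-2.3,"dz":4.1,"wx":-0.025,"wy":0,"wz":-0.055,"gripper":1},
  ],
)

```text
t: 9.75
position: [0.654, 0.0001, 0.1589]
tcp_rot: [-0.0, 0.976, -0.0, -0.218]
ft_force: [-0.4, -1.0, -2.3]
gripper_width: 0.0642
grip_force: 56.0
```

```bash
python3 - <<'E'
from fitcup import *
s=read_state();p=s['position'];print(p,s['ft_force'],s['gripper_width'])
T=tool(np.radians(115),0)
for z in(.12,.10,.078): print(z,delta([.655,.0005,z],T))
for n in['side','top']:
    for i in range(2):
        c=read_camera(n)
        for q in['cup','cup_rim','thick_peg','thick_peg_top']:
            print(n,q,[(W.round(4),round(d['confidence'],2)) for d in tip_of(q,n) for W in [w(c,d['xyz'])] if np.hypot(W[0]-.656,W[1])<.04])
cupfit([p[0],p[1],p[2]+.03,0,0],['side'])
c=read_camera('side'); save(cv2.resize(c['color'][160:260,180:280],None,fx=6,fy=6),'s4.png')
E
```

```text
[6.54018413e-01 8.16164805e-05 1.58871179e-01] [-0.43461944 -0.99218986 -2.34462387] 0.06416015266439531
0.12 (array([ 1.74, -0.04,  3.48]), array([-0.001 ,  0.0027, -0.    ]))
0.1 (array([ 2.59, -0.04,  5.29]), array([-0.001 ,  0.0027, -0.    ]))
0.078 (array([ 3.53, -0.03,  7.28]), array([-0.001 ,  0.0027, -0.    ]))
side cup [(array([6.561e-01, 4.000e-04, 1.902e-01]), 0.86), (array([0.657, 0.004, 0.001]), 0.57)]
side cup_rim [(array([6.525e-01, 3.000e-04, 1.012e-01]), 0.87)]
side thick_peg [(array([ 0.6542,  0.0012, -0.002 ]), 0.94)]
side thick_peg_top [(array([0.6575, 0.0023, 0.0649]), 0.61)]
side cup [(array([0.6572, 0.0008, 0.1945]), 0.7)]
side cup_rim [(array([ 0.6561, -0.0012,  0.0997]), 0.68)]
side thick_peg [(array([ 6.554e-01,  3.000e-04, -5.000e-04]), 0.77), (array([ 6.573e-01, -4.000e-04,  1.000e-01]), 0.29)]
side thick_peg_top [(array([0.657 , 0.0016, 0.0686]), 0.64)]
top cup [(array([ 0.6544, -0.0018,  0.187 ]), 0.7)]
top cup_rim [(array([0.6578, 0.0022, 0.0991]), 0.53)]
top thick_peg []
top thick_peg_top [(array([ 0.6562, -0.0024,  0.0682]), 0.78)]
top cup [(array([6.574e-01, 2.000e-04, 1.877e-01]), 0.79)]
top cup_rim [(array([ 0.6546, -0.0011,  0.0997]), 0.79)]
top thick_peg [(array([ 0.6517, -0.0008, -0.0027]), 0.57)]
top thick_peg_top [(array([ 0.6573, -0.0011,  0.0674]), 0.62)]
side 635.0 [229. 196.]
fit [ 0.6557 -0.0017  0.1867  0.0088 -0.0097] -0.7523487210273743 rim [ 0.6566 -0.0009  0.0947]
```

View pics/s4.png

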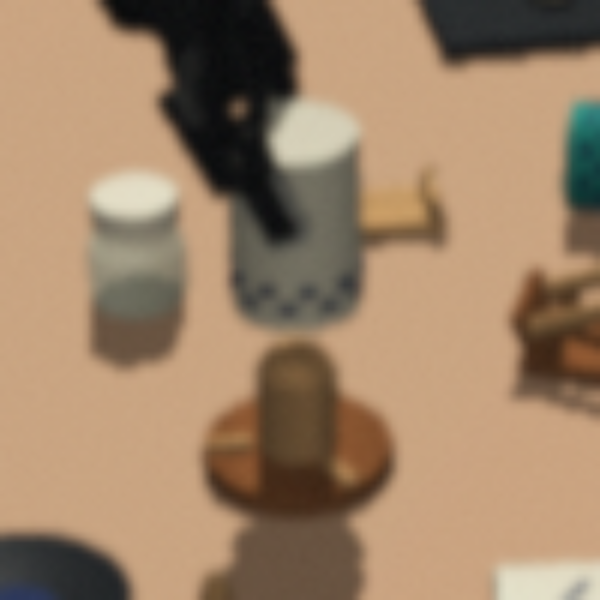

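send_rows(
  deltas=[
    {"dx":0.6,"dy":0,"dz":1.1,"wx":0,"wy":0,"wz":0,"gripper":1},
    {"dx":1.2,"dy":0,"dz":2.3,"wx":0,"wy":0,"wz":0,"gripper":1},
    {"dx":1.7,"dy":0,"dz":3.5,"wx":0,"wy":0,"wz":0,"gripper":1},
    {"dx":2.15,"dy":0,"dz":4.4,"wx":0,"wy":0,"wz":0,"gripper":1},
    {"dx":2.6,"dy":0,"dz":5.3,"wx":0,"wy":0,"wz":0,"gripper":1},
    {"dx":2.9,"dy":0,"dz":6.0,"wx":0,"wy":0,"wz":0,"gripper":1},
    {"dx":3.1,"dy":0,"dz":6.4,"wx":0,"wy":0,"wz":0,"gripper":1},
    {"dx":3.1,"dy":0,"dz":6.4,"wx":0,"wy":0,"wz":0,"gripper":1},
  ],
)

```text
t: 11.7
position: [0.6557, 0.0005, 0.088]
tcp_rot: [-0.0, 0.976, 0.0, -0.217]
ft_force: [-0.1, -0.2, -2.8]
gripper_width: 0.0639
grip_force: 56.0
```

send_rows(
  deltas=[
    {"dx":0.1,"dy":0,"dz":0.2,"wx":0,"wy":0,"wz":0,"gripper":1},
    {"dx":0.17,"dy":0,"dz":0.36,"wx":0,"wy":0,"wz":0,"gripper":1},
    {"dx":0.25,"dy":0,"dz":0.54,"wx":0,"wy":0,"wz":0,"gripper":1},
    {"dx":0.3,"dy":0,"dz":0.63,"wx":0,"wy":0,"wz":0,"gripper":1},
    {"dx":0.34,"dy":0,"dz":0.73,"wx":0,"wy":0,"wz":0,"gripper":1},
    {"dx":0.34,"dy":0,"dz":0.73,"wx":0,"wy":0,"wz":0,"gripper":1},
  ],
)

```text
t: 12.3
position: [0.6559, 0.0005, 0.0805]
tcp_rot: [-0.0, 0.976, 0.0, -0.217]
ft_force: [-0.6, -0.2, -1.9]
gripper_width: 0.064
grip_force: 56.0
```

send_rows(
  deltas=[
    {"dx":0.04,"dy":0,"dz":0.09,"wx":0,"wy":0,"wz":0,"gripper":1},
    {"dx":0.08,"dy":0,"dz":0.18,"wx":0,"wy":0,"wz":0,"gripper":1},
    {"dx":0.1,"dy":0,"dz":0.23,"wx":0,"wy":0,"wz":0,"gripper":1},
    {"dx":0.1,"dy":0,"dz":0.23,"wx":0,"wy":0,"wz":0,"gripper":1},
  ],
)

```text
t: 12.7
position: [0.656, 0.0005, 0.0783]
tcp_rot: [-0.0, 0.976, 0.0, -0.217]
ft_force: [-1.1, 0.2, -1.0]
gripper_width: 0.0639
grip_force: 56.1
```

send_rows(
  deltas=[
    {"dx":0.04,"dy":0,"dz":0.09,"wx":0,"wy":0,"wz":0,"gripper":1},
    {"dx":0.06,"dy":0,"dz":0.14,"wx":0,"wy":0,"wz":0,"gripper":1},
    {"dx":0.06,"dy":0,"dz":0.14,"wx":0,"wy":0,"wz":0,"gripper":1},
  ],
)

```text
t: 13.0
position: [0.6561, 0.0005, 0.0781]
tcp_rot: [-0.0, 0.976, 0.0, -0.217]
ft_force: [-2.4, -0.2, 5.8]
gripper_width: 0.0639
grip_force: 56.5
```

send_rows(
  deltas=[
    {"dx":0.02,"dy":0,"dz":0.05,"wx":0,"wy":0,"wz":0,"gripper":1},
    {"dx":0.04,"dy":0,"dz":0.09,"wx":0,"wy":0,"wz":0,"gripper":1},
    {"dx":0.04,"dy":0,"dz":0.09,"wx":0,"wy":0,"wz":0,"gripper":1},
  ],
)

```text
t: 13.3
position: [0.6562, 0.0005, 0.0781]
tcp_rot: [-0.0, 0.976, 0.0, -0.217]
ft_force: [-4.1, 1.1, 9.1]
gripper_width: 0.0639
grip_force: 56.7
```

send_rows(
  deltas=[
    {"dx":0,"dy":0,"dz":0,"wx":0,"wy":0,"wz":0,"gripper":-1},
    {"dx":0,"dy":0,"dz":0,"wx":0,"wy":0,"wz":0,"gripper":-1},
    {"dx":0,"dy":0,"dz":0,"wx":0,"wy":0,"wz":0,"gripper":-1},
    {"dx":0,"dy":0,"dz":0,"wx":0,"wy":0,"wz":0,"gripper":-1},
    {"dx":0,"dy":0,"dz":0,"wx":0,"wy":0,"wz":0,"gripper":-1},
    {"dx":0,"dy":0,"dz":0,"wx":0,"wy":0,"wz":0,"gripper":-1},
  ],
  grip_force=20,
)

```text
t: 13.9
position: [0.6558, 0.0005, 0.0755]
tcp_rot: [-0.0, 0.976, 0.0, -0.217]
ft_force: [0.2, -0.3, 0.3]
gripper_width: 0.0854
grip_force: 0.0
```

send_rows(
  deltas=[
    {"dx":0,"dy":0,"dz":-1,"wx":0,"wy":0,"wz":0,"gripper":-1},
    {"dx":0,"dy":0,"dz":-3,"wx":0,"wy":0,"wz":0,"gripper":-1},
    {"dx":0,"dy":0,"dz":-7,"wx":0,"wy":0,"wz":0,"gripper":-1},
    {"dx":0,"dy":0,"dz":-12,"wx":0,"wy":0,"wz":0,"gripper":-1},
    {"dx":-1,"dy":0,"dz":-16,"wx":0,"wy":0,"wz":0,"gripper":-1},
    {"dx":-1,"dy":0,"dz":-16,"wx":0,"wy":0,"wz":0,"gripper":-1},
    {"dx":-1,"dy":0,"dz":-16,"wx":0,"wy":0,"wz":0,"gripper":-1},
  ],
)

```text
t: 14.6
position: [0.7155, 0.0003, 0.2272]
tcp_rot: [0.0, 0.977, 0.0, -0.215]
ft_force: [-0.1, 0.3, -1.2]
gripper_width: 0.0857
grip_force: 0.0
```

```bash
python3 - <<'E'
from fitcup import *
s=read_state();p=s['position'];print(p,s['joint_pos'])
cupfit([.656,0,.108,0,0])
for n in['side','top']:
    c=read_camera(n)
    for q in['cup','cup_rim']:
        print(n,q,[(W.round(4),round(d['confidence'],2)) for d in tip_of(q,n) for W in [w(c,d['xyz'])] if np.hypot(W[0]-.656,W[1])<.04])
T=tool(np.radians(90),.137)
print(delta([.48,.135,.2],T))
E
```

```text
[7.15530811e-01 3.16683258e-04 2.27187855e-01] [-0.1382072   0.66161292  1.0804433  -0.05979613  1.82787533  1.4297225 ]
side 747.0 [229. 219.]
top 420.0 [227. 150.]
fit [ 0.6568 -0.0037  0.1034  0.0308  0.0016] -1.6436755657196045 rim [ 0.6567 -0.0009  0.0115]
side cup [(array([0.6568, 0.005 , 0.1126]), 0.85)]
side cup_rim [(array([ 0.6566, -0.    ,  0.0188]), 0.76)]
top cup [(array([6.558e-01, 3.000e-04, 1.072e-01]), 0.7), (array([ 0.6583, -0.0026,  0.0688]), 0.44)]
top cup_rim [(array([6.561e-01, 5.000e-04, 1.550e-02]), 0.88)]
(array([-20.19, -13.46,  12.15]), array([-0.0306,  0.4366, -0.1345]))
```

send_rows(
  deltas=[
    {"dx":-20.2,"dy":-13.5,"dz":12.1,"wx":-0.031,"wy":0.437,"wz":-0.134,"gripper":-1},
    {"dx":-20.2,"dy":-13.5,"dz":12.1,"wx":-0.031,"wy":0.437,"wz":-0.134,"gripper":-1},
    {"dx":-20.2,"dy":-13.5,"dz":12.1,"wx":-0.031,"wy":0.437,"wz":-0.134,"gripper":-1},
    {"dx":-20.2,"dy":-13.5,"dz":12.1,"wx":-0.031,"wy":0.437,"wz":-0.134,"gripper":-1},
    {"dx":-20.2,"dy":-13.5,"dz":12.1,"wx":-0.031,"wy":0.437,"wz":-0.134,"gripper":-1},
    {"dx":-20.2,"dy":-13.5,"dz":12.1,"wx":-0.031,"wy":0.437,"wz":-0.134,"gripper":-1},
    {"dx":-20.2,"dy":-13.5,"dz":12.1,"wx":-0.031,"wy":0.437,"wz":-0.134,"gripper":-1},
    {"dx":-20.2,"dy":-13.5,"dz":12.1,"wx":-0.031,"wy":0.437,"wz":-0.134,"gripper":-1},
    {"dx":-20.2,"dy":-13.5,"dz":12.1,"wx":-0.031,"wy":0.437,"wz":-0.134,"gripper":-1},
  ],
)

```text
t: 16.0
position: [0.4815, 0.1349, 0.2013]
tcp_rot: [0.0, 0.998, 0.068, 0.001]
ft_force: [0.2, -0.8, -0.1]
gripper_width: 0.0855
grip_force: 0.0
```

```bash
python3 - <<'E'
from fit import *
np.set_printoptions(precision=4,suppress=True)
s=read_state();print(s['position'],s['joint_pos'])
g={'tile':(.5,.137,.137)}
for n in('wrist','wrist','side','top'): c=fitall(n,g)
c=read_camera('wrist')['color'];save(c,'w5.png')
E
```

```text
[0.4815 0.1349 0.2013] [ 0.0465 -0.0635  1.9779 -0.0008  1.2247  1.4816]
wrist tile [0.4997 0.136  0.1471] 0.9701183438301086 4659 0.76
wrist tile [0.4997 0.1361 0.1476] 0.9821084141731262 4765 0.83
side tile [0.5008 0.1384 0.1286] 0.9371018409729004 589 0.57
top tile [0.4995 0.1286 0.1527] 0.41034209728240967 324 0.65
```

View pics/w5.png

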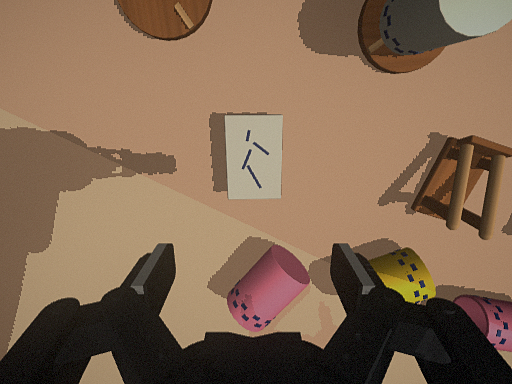

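```bash
python3 - <<'E'
from h import *
T=tool(np.radians(90),.146)
print(delta([.4998,.1363,.07],T),delta([.4998,.1363,.026],T))
E
```

```text
(array([ 1.93,  0.15, 13.06]), array([ 0.0007, -0.0008, -0.0097])) (array([ 1.93,  0.15, 17.46]), array([ 0.0007, -0.0008, -0.0097]))
```

send_rows(
  deltas=[
    {"dx":1,"dy":0.1,"dz":4,"wx":0,"wy":0,"wz":-0.01,"gripper":-1},
    {"dx":1.9,"dy":0.15,"dz":8.5,"wx":0,"wy":0,"wz":-0.01,"gripper":-1},
    {"dx":1.9,"dy":0.15,"dz":13,"wx":0,"wy":0,"wz":-0.01,"gripper":-1},
    {"dx":1.9,"dy":0.15,"dz":15,"wx":0,"wy":0,"wz":-0.01,"gripper":-1},
    {"dx":1.9,"dy":0.15,"dz":16.5,"wx":0,"wy":0,"wz":-0.01,"gripper":-1},
    {"dx":1.9,"dy":0.15,"dz":17.5,"wx":0,"wy":0,"wz":-0.01,"gripper":-1},
    {"dx":1.9,"dy":0.15,"dz":17.5,"wx":0,"wy":0,"wz":-0.01,"gripper":-1},
    {"dx":1.9,"dy":0.15,"dz":17.5,"wx":0,"wy":0,"wz":-0.01,"gripper":-1},
  ],
)

```text
t: 17.25
position: [0.5005, 0.1365, 0.0268]
tcp_rot: [0.0, 0.997, 0.073, 0.002]
ft_force: [-0.8, -0.3, 0.4]
gripper_width: 0.0857
grip_force: 0.0
```

send_rows(
  deltas=[
    {"dx":0,"dy":0,"dz":0,"wx":0,"wy":0,"wz":0,"gripper":1},
    {"dx":0,"dy":0,"dz":0,"wx":0,"wy":0,"wz":0,"gripper":1},
    {"dx":0,"dy":0,"dz":0,"wx":0,"wy":0,"wz":0,"gripper":1},
    {"dx":0,"dy":0,"dz":0,"wx":0,"wy":0,"wz":0,"gripper":1},
    {"dx":0,"dy":0,"dz":0,"wx":0,"wy":0,"wz":0,"gripper":1},
    {"dx":0,"dy":0,"dz":0,"wx":0,"wy":0,"wz":0,"gripper":1},
    {"dx":0,"dy":0,"dz":0,"wx":0,"wy":0,"wz":0,"gripper":1},
  ],
  grip_force=40,
)

```text
t: 17.95
position: [0.5006, 0.1365, 0.0272]
tcp_rot: [0.0, 0.997, 0.073, 0.002]
ft_force: [-2.2, 0.8, 6.4]
gripper_width: 0.0608
grip_force: 43.6
```

send_rows(
  deltas=[
    {"dx":0,"dy":0,"dz":-1,"wx":0,"wy":0,"wz":0,"gripper":1},
    {"dx":0,"dy":0,"dz":-2.5,"wx":0,"wy":0,"wz":0,"gripper":1},
    {"dx":0,"dy":0,"dz":-5,"wx":0,"wy":0,"wz":0,"gripper":1},
    {"dx":0,"dy":0,"dz":-9,"wx":0,"wy":0,"wz":0,"gripper":1},
    {"dx":0,"dy":0,"dz":-14,"wx":0,"wy":0,"wz":0,"gripper":1},
    {"dx":0,"dy":0,"dz":-19,"wx":0,"wy":0,"wz":0,"gripper":1},
    {"dx":0,"dy":0,"dz":-19,"wx":0,"wy":0,"wz":0,"gripper":1},
  ],
)

```text
t: 18.65
position: [0.5037, 0.1369, 0.2255]
tcp_rot: [0.0, 0.997, 0.073, 0.009]
ft_force: [1.2, 0.0, -0.8]
gripper_width: 0.061
grip_force: 44.3
```

```bash
cat > ft.py <<'E'
from fit import *
# free fit of held tile: params x,y,z of underside centre + rotvec small in tile frame, nominal R0
def tilefit(p0,R0,n='wrist',ss=4,lim=40,free=True):
    c=read_camera(n);o=proj(c,p0);b=None
    for d in silhouettes('tile',n):
        ys,xs=np.nonzero(d['region'])
        if len(xs)>50 and np.hypot(xs.mean()-o[0],ys.mean()-o[1])<lim: b=d['region'].astype(np.float32);break
    if b is None: print(n,'none',o); return c,None
    B=box(-.0475,.0475,-.031,.031,0,.009)
    S=np.array([.01,.01,.01,.1,.1,.1])
    def m(v):
        W=(R0*R.from_rotvec(v[3:])).apply(B)+p0+R0.apply(v[:3]); u=np.array([proj(c,q) for q in W])
        k=np.zeros((384*ss,512*ss),np.uint8); cv2.fillConvexPoly(k,cv2.convexHull(np.round((u+.5)*ss).astype(np.int32)),1)
        return cv2.resize(k.astype(np.float32),(512,384),interpolation=cv2.INTER_AREA)
    def f(q): k=m(q*S); return -np.minimum(k,b).sum()/np.maximum(k,b).sum()+1e-3*(q**2).sum()
    X0=np.vstack([np.zeros(6),np.eye(6)*.5])-.05
    r=minimize(f,X0[0],method='Nelder-Mead',options=dict(initial_simplex=X0,xatol=.005,fatol=1e-4,maxfev=700))
    print(n,'tile-frame offset m',(r.x*S)[:3].round(4),'rot',(r.x*S)[3:].round(3),'score',round(r.fun,3),b.sum()); return c,b
def flip(T): return T*R.from_euler('x',np.pi)   # tile frame from tool frame
E
python3 - <<'E'
from ft import *
s=read_state();print(s['t'],s['position'],s['ft_force'],s['gripper_width'],s['joint_pos'])
P,Q=tcp(); R0=flip(Q); p0=P+R0.apply([0,0,-.007])
for n in('wrist','wrist','side'): c,b=tilefit(p0,R0,n,lim=80)
T=tool(np.radians(48),.208)
e=np.array([.6595,-.2355,0]);Rz=R.from_euler('z',.208)
rest=e+Rz.apply([-.0007,0,.0418])
print('rest',rest,delta([.55,-.05,.28],T))
E
```

```text
18.65 [0.50366803 0.13685101 0.22546037] [ 1.19634995  0.04697839 -0.79536281] 0.060967677110095105 [ 4.81064117e-02 -4.51545729e-02  1.91388188e+00 -5.66096938e-04
  1.25471013e+00  1.47225943e+00]
wrist tile-frame offset m [-0.0017 -0.0004 -0.0026] rot [ 0.011 -0.007  0.001] score -0.984 18438.0
wrist tile-frame offset m [-0.0053 -0.0001 -0.009 ] rot [ 0.08   0.01  -0.004] score -0.976 18578.0
side tile-frame offset m [-0.0055  0.0044 -0.0107] rot [ 0.089 -0.031  0.063] score -0.623 370.0
rest [ 0.65881509 -0.23564455  0.0418    ] (array([ 2.41, 19.2 , -6.63]), array([ 0.0227,  0.7357, -0.0586]))
```

send_rows(
  deltas=[
    {"dx":2.4,"dy":19.2,"dz":-6.6,"wx":0.023,"wy":0.736,"wz":-0.059,"gripper":1},
    {"dx":2.4,"dy":19.2,"dz":-6.6,"wx":0.023,"wy":0.736,"wz":-0.059,"gripper":1},
    {"dx":2.4,"dy":19.2,"dz":-6.6,"wx":0.023,"wy":0.736,"wz":-0.059,"gripper":1},
    {"dx":2.4,"dy":19.2,"dz":-6.6,"wx":0.023,"wy":0.736,"wz":-0.059,"gripper":1},
    {"dx":2.4,"dy":19.2,"dz":-6.6,"wx":0.023,"wy":0.736,"wz":-0.059,"gripper":1},
    {"dx":2.4,"dy":19.2,"dz":-6.6,"wx":0.023,"wy":0.736,"wz":-0.059,"gripper":1},
    {"dx":2.4,"dy":19.2,"dz":-6.6,"wx":0.023,"wy":0.736,"wz":-0.059,"gripper":1},
    {"dx":2.4,"dy":19.2,"dz":-6.6,"wx":0.023,"wy":0.736,"wz":-0.059,"gripper":1},
  ],
)

```text
t: 19.75
position: [0.5512, -0.0491, 0.2816]
tcp_rot: [-0.038, 0.928, 0.098, 0.357]
ft_force: [-0.7, 0.4, -0.9]
gripper_width: 0.061
grip_force: 44.3
```

```bash
python3 - <<'E'
from ft import *
np.set_printoptions(precision=4,suppress=True)
s=read_state();print(s['t'],s['position'],s['ft_force'],s['gripper_width'],s['joint_pos'])
g={'easel':(.6595,-.2355,.208)}
for n in('wrist','top','side','wrist','top','side'): c=fitall(n,g)
c=read_camera('wrist'); print(proj(c,[.6595,-.2355,.03]))
T=tool(np.radians(48),.208)
e=np.array([.6600,-.2355,0]);Rz=R.from_euler('z',.208)
rest=e+Rz.apply([-.0007,0,.0418]); tgt=rest+flip(T).apply([.0008,0,.0072]); print(tgt)
for dz in(.1,.05): print(delta(tgt+[0,0,dz],T))
E
```

```text
19.75 [ 0.5512 -0.0491  0.2816] [-0.7006  0.3758 -0.8563] 0.06098246263545966 [-0.4873 -0.3519  2.1823  0.6347  0.813   0.5462]
wrist easel [ 0.6594 -0.2358  0.2311] 0.9529489874839783 2430 0.92
top easel [ 0.6573 -0.2365  0.22  ] 0.9430257081985474 622 0.85
side easel [ 0.6608 -0.2355  0.2252] 0.8230411410331726 322 0.91
wrist easel [ 0.6599 -0.2356  0.2243] 0.9425708651542664 2402 0.73
top easel [ 0.6581 -0.2358  0.2006] 0.9239301085472107 599 0.77
side easel [ 0.6608 -0.2333  0.1891] 0.8491052985191345 314 0.88
[390.4876 241.9042]
[ 0.6552 -0.2365  0.0477]
(array([-4.34, 20.41, 14.2 ]), array([ 0.0001, -0.0042,  0.0008]))
(array([-7.7, 20.4, 17.9]), array([ 0.0001, -0.0042,  0.0008]))
```

```bash
cat > tg.py <<'E'
from ft import *
yaw=.216
T=tool(np.radians(48),yaw)
e=np.array([.6596,-.2356,0]);Rz=R.from_euler('z',yaw)
rest=e+Rz.apply([-.0007+.0015,0,.0418]); tgt=rest+flip(T).apply([.0008,0,.0072])
E
python3 - <<'E'
from tg import *
print(tgt)
for dz in(.1,.05): print(delta(tgt+[0,0,dz],T))
E
```

```text
[ 0.65625632 -0.23633368  0.04768595]
(array([-4.26, 20.41, 14.27]), array([ 0.0055, -0.0042, -0.0052]))
(array([-7.62, 20.41, 17.98]), array([ 0.0055, -0.0042, -0.0052]))
```

send_rows(
  deltas=[
    {"dx":-1.5,"dy":4,"dz":2.5,"wx":0.005,"wy":-0.004,"wz":-0.005,"gripper":1},
    {"dx":-2,"dy":8,"dz":5,"wx":0.005,"wy":-0.004,"wz":-0.005,"gripper":1},
    {"dx":-3,"dy":13,"dz":9,"wx":0.005,"wy":-0.004,"wz":-0.005,"gripper":1},
    {"dx":-4,"dy":17,"dz":12,"wx":0.005,"wy":-0.004,"wz":-0.005,"gripper":1},
    {"dx":-4.3,"dy":20.4,"dz":14.3,"wx":0.005,"wy":-0.004,"wz":-0.005,"gripper":1},
    {"dx":-4.3,"dy":20.4,"dz":14.3,"wx":0.005,"wy":-0.004,"wz":-0.005,"gripper":1},
    {"dx":-4.3,"dy":20.4,"dz":14.3,"wx":0.005,"wy":-0.004,"wz":-0.005,"gripper":1},
    {"dx":-4.3,"dy":20.4,"dz":14.3,"wx":0.005,"wy":-0.004,"wz":-0.005,"gripper":1},
    {"dx":-4.3,"dy":20.4,"dz":14.3,"wx":0.005,"wy":-0.004,"wz":-0.005,"gripper":1},
  ],
)

```text
t: 21.3
position: [0.6563, -0.2354, 0.1492]
tcp_rot: [-0.038, 0.928, 0.101, 0.357]
ft_force: [0.5, -0.9, -1.4]
gripper_width: 0.061
grip_force: 44.4
```

```bash
python3 - <<'E'
from tg import *
s=read_state();print(s['t'],s['position'],s['ft_force'],s['gripper_width'],s['joint_pos'])
P,Q=tcp(); R0=flip(Q); p0=P+R0.apply([-.0008,0,-.0072])
for n in('wrist','side','top'): tilefit(p0,R0,n,lim=80)
for n in('wrist','side','top'):
    c=read_camera(n)
    print(n,[(w(c,d['xyz']).round(4),round(d['confidence'],2)) for d in tip_of('tile',n)],p0.round(4))
for dz in(.03,.01,.003,0): print(dz,delta(tgt+[0,0,dz],T))
E
```

```text
21.3 [ 0.65631081 -0.23541932  0.14917296] [ 0.45764185 -0.87664923 -1.35378312] 0.06098456668922023 [-0.69254248  0.25881366  1.86294746  0.90387059  0.73707695  0.05411999]
wrist tile-frame offset m [-0.0006 -0.0005 -0.0018] rot [ 0.033 -0.018 -0.008] score -0.981 18642.0
side tile-frame offset m [-0.0015  0.0029 -0.0018] rot [ 0.014  0.002 -0.021] score -0.707 178.0
top tile-frame offset m [0.0156 0.0019 0.0081] rot [-0.002 -0.428  0.093] score -0.802 539.0
wrist [(array([ 0.6633, -0.2363,  0.1409]), 0.72)] [ 0.6604 -0.2345  0.1433]
side [(array([ 0.6591, -0.2279,  0.1397]), 0.54)] [ 0.6604 -0.2345  0.1433]
top [(array([ 0.6575, -0.2399,  0.1389]), 0.96), (array([0.6581, 0.0015, 0.1064]), 0.43)] [ 0.6604 -0.2345  0.1433]
0.03 (array([-4.64,  0.01,  5.17]), array([ 0.0004, -0.0002, -0.0002]))
0.01 (array([-5.98,  0.01,  6.66]), array([ 0.0004, -0.0002, -0.0002]))
0.003 (array([-6.45,  0.01,  7.18]), array([ 0.0004, -0.0002, -0.0002]))
0 (array([-6.65,  0.01,  7.4 ]), array([ 0.0004, -0.0002, -0.0002]))
```

send_rows(
  deltas=[
    {"dx":-1.3,"dy":0,"dz":1.5,"wx":0,"wy":0,"wz":0,"gripper":1},
    {"dx":-3.3,"dy":0,"dz":3.7,"wx":0,"wy":0,"wz":0,"gripper":1},
    {"dx":-4.64,"dy":0,"dz":5.17,"wx":0,"wy":0,"wz":0,"gripper":1},
    {"dx":-5.3,"dy":0,"dz":5.9,"wx":0,"wy":0,"wz":0,"gripper":1},
    {"dx":-5.6,"dy":0,"dz":6.25,"wx":0,"wy":0,"wz":0,"gripper":1},
    {"dx":-5.98,"dy":0,"dz":6.66,"wx":0,"wy":0,"wz":0,"gripper":1},
    {"dx":-5.98,"dy":0,"dz":6.66,"wx":0,"wy":0,"wz":0,"gripper":1},
    {"dx":-5.98,"dy":0,"dz":6.66,"wx":0,"wy":0,"wz":0,"gripper":1},
  ],
)

```text
t: 22.7
position: [0.6568, -0.2366, 0.0586]
tcp_rot: [-0.038, 0.928, 0.101, 0.357]
ft_force: [0.1, 0.4, -0.8]
gripper_width: 0.0608
grip_force: 44.4
```

```bash
python3 - <<'E'
from tg import *
s=read_state();print(s['t'],s['position'],s['ft_force'],s['joint_pos'])
for dz in(.005,0): print(dz,delta(tgt+[0,0,dz],T))
for n in['side','wrist']:
    c=read_camera(n)
    if n=='side': save(cv2.resize(c['color'][150:220,190:290],None,fx=7.5,fy=7.5,interpolation=cv2.INTER_CUBIC),'s6.png')
E
```

```text
22.7 [ 0.65675544 -0.23656369  0.0586379 ] [ 0.14497494  0.40467756 -0.80459964] [-0.6934109   0.42051854  1.86294846  1.0656541   0.64769504 -0.15543722]
0.005 (array([-0.43, -0.03,  0.41]), array([ 0.0012, -0.0012,  0.0005]))
0 (array([-0.77, -0.03,  0.78]), array([ 0.0012, -0.0012,  0.0005]))
```

View pics/s6.png

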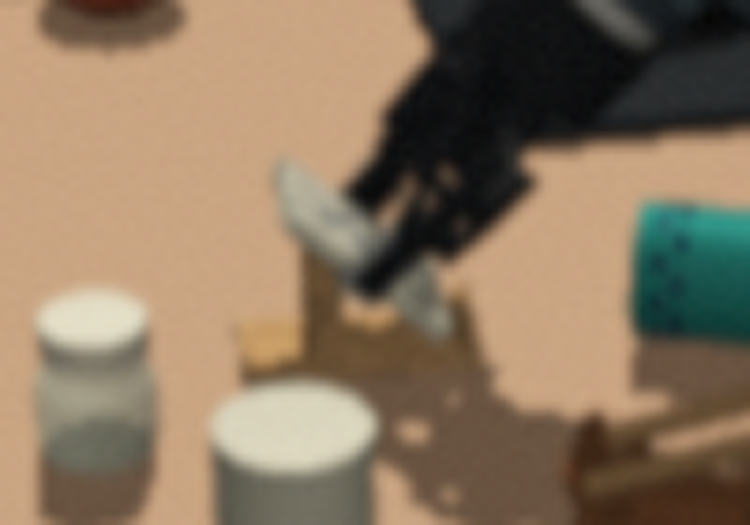

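send_rows(
  deltas=[
    {"dx":-0.15,"dy":0,"dz":0.15,"wx":0,"wy":0,"wz":0,"gripper":1},
    {"dx":-0.3,"dy":0,"dz":0.3,"wx":0,"wy":0,"wz":0,"gripper":1},
    {"dx":-0.43,"dy":0,"dz":0.43,"wx":0,"wy":0,"wz":0,"gripper":1},
    {"dx":-0.55,"dy":0,"dz":0.55,"wx":0,"wy":0,"wz":0,"gripper":1},
    {"dx":-0.55,"dy":0,"dz":0.55,"wx":0,"wy":0,"wz":0,"gripper":1},
  ],
)

```text
t: 23.3
position: [0.6557, -0.2362, 0.0495]
tcp_rot: [-0.039, 0.928, 0.1, 0.356]
ft_force: [-0.7, -0.9, -1.5]
gripper_width: 0.0608
grip_force: 44.5
```

send_rows(
  deltas=[
    {"dx":-0.07,"dy":0,"dz":0.07,"wx":0,"wy":0,"wz":0,"gripper":1},
    {"dx":-0.13,"dy":0,"dz":0.15,"wx":0,"wy":0,"wz":0,"gripper":1},
    {"dx":-0.13,"dy":0,"dz":0.15,"wx":0,"wy":0,"wz":0,"gripper":1},
  ],
)

```text
t: 23.6
position: [0.6561, -0.2363, 0.0491]
tcp_rot: [-0.039, 0.928, 0.101, 0.357]
ft_force: [-8.7, 2.2, 9.4]
gripper_width: 0.0613
grip_force: 45.7
```

send_rows(
  deltas=[
    {"dx":-0.1,"dy":0,"dz":-0.03,"wx":0,"wy":0,"wz":0,"gripper":1},
    {"dx":-0.2,"dy":0,"dz":-0.05,"wx":0,"wy":0,"wz":0,"gripper":1},
    {"dx":-0.2,"dy":0,"dz":-0.05,"wx":0,"wy":0,"wz":0,"gripper":1},
  ],
)

```text
t: 23.9
position: [0.6549, -0.2372, 0.0482]
tcp_rot: [-0.038, 0.928, 0.1, 0.357]
ft_force: [-0.6, 1.5, 6.8]
gripper_width: 0.061
grip_force: 45.0
```

send_rows(
  deltas=[
    {"dx":-0.05,"dy":0,"dz":0,"wx":0,"wy":0,"wz":0,"gripper":1},
    {"dx":-0.1,"dy":0,"dz":0,"wx":0,"wy":0,"wz":0,"gripper":1},
    {"dx":-0.1,"dy":0,"dz":0.02,"wx":0,"wy":0,"wz":0,"gripper":1},
  ],
)

```text
t: 24.2
position: [0.6549, -0.2373, 0.0481]
tcp_rot: [-0.038, 0.928, 0.101, 0.358]
ft_force: [-2.2, 1.3, 9.7]
gripper_width: 0.0609
grip_force: 45.3
```

```bash
python3 - <<'E'
from tg import *
s=read_state();print(s['t'],s['position'],s['ft_force'],s['torque'])
P,Q=tcp(); R0=flip(Q); p0=P+R0.apply([-.0008,0,-.0072]); print(Rz.inv().apply(p0-e))
for n in('wrist','side'): tilefit(p0,R0,n,lim=80)
g={'easel':(.6595,-.2355,.21)}
E
```

```text
24.2 [ 0.65486956 -0.23727469  0.04811452] [-2.18320129  1.3422969   9.72011438] [ 0.37213048 -0.30312293  0.25886525]
[-0.00073683 -0.00062971  0.04224255]
wrist tile-frame offset m [-0.0003 -0.0006 -0.0017] rot [ 0.018 -0.025 -0.001] score -0.981 18643.0
side tile-frame offset m [-0.0008  0.0008 -0.0015] rot [ 0.051 -0.01   0.01 ] score -0.685 161.0
```

send_rows(
  deltas=[
    {"dx":0,"dy":0,"dz":0,"wx":0,"wy":0,"wz":0,"gripper":-1},
    {"dx":0,"dy":0,"dz":0,"wx":0,"wy":0,"wz":0,"gripper":-1},
    {"dx":0,"dy":0,"dz":0,"wx":0,"wy":0,"wz":0,"gripper":-1},
    {"dx":0,"dy":0,"dz":0,"wx":0,"wy":0,"wz":0,"gripper":-1},
    {"dx":0,"dy":0,"dz":0,"wx":0,"wy":0,"wz":0,"gripper":-1},
    {"dx":0,"dy":0,"dz":0,"wx":0,"wy":0,"wz":0,"gripper":-1},
  ],
  grip_force=20,
)

```text
t: 25.0
position: [0.6535, -0.2368, 0.046]
tcp_rot: [-0.039, 0.928, 0.1, 0.356]
ft_force: [-0.1, -0.3, 0.8]
gripper_width: 0.0854
grip_force: 0.0
```

send_rows(
  deltas=[
    {"dx":0,"dy":0,"dz":-1,"wx":0,"wy":0,"wz":0,"gripper":-1},
    {"dx":0,"dy":0,"dz":-3,"wx":0,"wy":0,"wz":0,"gripper":-1},
    {"dx":0,"dy":0,"dz":-6,"wx":0,"wy":0,"wz":0,"gripper":-1},
    {"dx":0,"dy":0,"dz":-10,"wx":0,"wy":0,"wz":0,"gripper":-1},
    {"dx":2,"dy":0,"dz":-14,"wx":0,"wy":0,"wz":0,"gripper":-1},
    {"dx":2,"dy":0,"dz":-14,"wx":0,"wy":0,"wz":0,"gripper":-1},
  ],
)

```text
t: 25.6
position: [0.5776, -0.2568, 0.171]
tcp_rot: [-0.034, 0.927, 0.101, 0.36]
ft_force: [0.5, -0.6, 0.8]
gripper_width: 0.0857
grip_force: 0.0
```

```bash
python3 - <<'E'
from tg import *
np.set_printoptions(precision=4,suppress=True)
s=read_state();print(s['t'],s['position'])
R0=flip(T); p0=e+Rz.apply([-.0007,0,.0418])
for n in('wrist','side','top','wrist'): tilefit(p0,R0,n,lim=40)
for n in('wrist','side','top'):
    c=read_camera(n)
    for q in('tile','easel','easel_rest','cup','cup_rim'): print(n,q,[w(c,d['xyz']).round(4) for d in tip_of(q,n) if abs(w(c,d['xyz'])[0]-.658)<.03])
    if n=='wrist': save(c['color'],'w7.png')
E
```

```text
25.6 [ 0.5776 -0.2568  0.171 ]
wrist tile-frame offset m [-0.001  -0.0008  0.    ] rot [ 0.016 -0.026  0.   ] score -0.978 5013.0
side tile-frame offset m [-0.0031  0.0003 -0.0011] rot [-0.01   0.037 -0.004] score -0.911 248.0
top tile-frame offset m [-0.0023 -0.0014  0.0012] rot [ 0.031 -0.047  0.033] score -0.919 632.0
wrist tile-frame offset m [-0.0008 -0.0011 -0.0012] rot [0.035 0.    0.005] score -0.977 5330.0
wrist tile [array([ 0.6623, -0.2339,  0.0405])]
wrist easel [array([ 0.6583, -0.2375,  0.0402])]
wrist easel_rest []
wrist cup [array([ 0.659 , -0.2357,  0.0426])]
wrist cup_rim [array([0.6602, 0.0021, 0.015 ])]
side tile [array([ 0.661 , -0.2305,  0.0375])]
side easel [array([ 0.659, -0.233,  0.003])]
side easel_rest [array([ 0.657 , -0.237 ,  0.0422])]
side cup [array([0.6579, 0.0046, 0.1088])]
side cup_rim [array([0.6555, 0.0005, 0.0182])]
top tile [array([ 0.6547, -0.2444,  0.0396])]
top easel [array([ 0.6601, -0.2406, -0.0006])]
top easel_rest [array([ 0.658 , -0.2376,  0.0441]), array([ 0.6577, -0.0008,  0.0672])]
top cup [array([0.6549, 0.0013, 0.1043])]
top cup_rim [array([0.6561, 0.0032, 0.0178])]
```

View pics/w7.png

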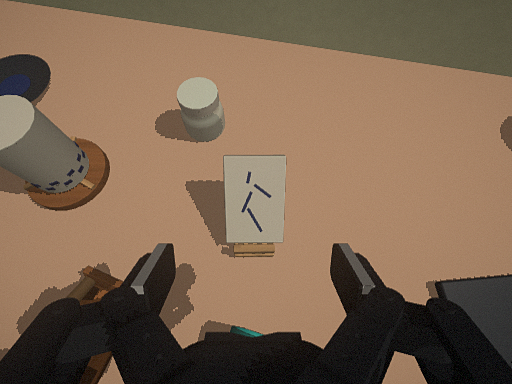

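```bash
python3 -c "
from h import *
print(robot.finish_job())"
```

```text
the job is handed in; nothing more can be done
None
```

The job is handed in: the white cup stands mouth down over the thick peg on its ribs, and after it the tile was leaned painted face up on the easel, square and centred by the last wrist view (t ≈ 26 s).

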